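Count off the rack's gaps and push the ramekin into the third

TASK

Count the gaps of the wooden divider rack by running a fingertip, with the fingers held closed together, along its steel rail from the end with the red knob: touch the rail behind the first gap, then the second, then the third, and lift off there without touching the rail behind the fourth. Then push the loose ramekin in front of the rack across the worktop and into that third gap, all the way back against the back board. Only push it, never lift or tip it, keep it out of the other gaps, and leave the other things where they are.

Things in the scene. Friction and masses are not known exactly. Their poses are not given: they have to be found in the camera images.
- rack: fixed wooden divider rack on the worktop, 76 mm deep (x), 360 mm wide (y), open to the front (-x, towards the robot) and top, no floor. Origin at the centre of its underside; x to its back, y to its left. Four gaps between five dividers (8 mm thick, 36 mm high, front ends at x = -38 mm), centred at y = +132, +44, -44, -132 mm. Back board: inner face at x = +26 mm, 44 mm high.
- gap_b (a point): middle of the mouth of the second gap from the left, at worktop height, between the dividers' rounded front ends. Every gap is 80 mm wide and 64 mm deep; things slide in on the worktop. This gap is empty. Axes as the rack's.
- gap_c (a point): the same point of the third gap from the left, also empty. (Both end gaps are occupied; occupied gaps count too.) Axes as the rack's.
- rail_a: stretch of the steel rail behind the leftmost (y = +132 mm) gap, 88 mm long, round bar 12 mm thick along the rack's y; origin at its middle, on the bar's axis (its top is 6 mm higher, 58 mm above the worktop). Fixed on top of the back board at x = +32 mm, rigid.
- rail_b: stretch of the steel rail behind the second from left (y = +44 mm) gap, 88 mm long, round bar 12 mm thick along the rack's y; origin at its middle, on the bar's axis (its top is 6 mm higher, 58 mm above the worktop). Fixed on top of the back board at x = +32 mm, rigid.
- rail_c: stretch of the steel rail behind the third from left (y = -44 mm) gap, 88 mm long, round bar 12 mm thick along the rack's y; origin at its middle, on the bar's axis (its top is 6 mm higher, 58 mm above the worktop). Fixed on top of the back board at x = +32 mm, rigid.
- rail_d: stretch of the steel rail behind the rightmost (y = -132 mm) gap, 88 mm long, round bar 12 mm thick along the rack's y; origin at its middle, on the bar's axis (its top is 6 mm higher, 58 mm above the worktop). Fixed on top of the back board at x = +32 mm, rigid.
- knob_red: red ball knob, 22 mm across, at one end of the rail (either end, 184 mm from the rack's middle); the count starts at this end. Origin at its centre.
- knob_white: white ball knob, 22 mm across, at the other end of the rail. Origin at its centre.
- ramekin: the loose ramekin to be pushed: round white dish, 69 mm across, 42 mm high, 0.1 to 0.2 kg, alone on the worktop in front of the rack. Origin at the centre of its underside. Fully home in a gap its centre is at x = -8 mm in the rack's frame, and it stands about 5 mm proud of the dividers' front ends.
- ramekin_b: another, equal ramekin standing in one of the end gaps; leave it. Origin at the centre of its underside.
- timer: white and grey kitchen timer, 66 mm across, 49 mm high, in the other end gap; leave it. Origin at the centre of its underside.
- mug: white mug with a blue pattern, 87 x 121 mm, 96 mm high, left of the rack; leave it. Origin at the centre of its underside.
- salt_mill: pale wooden salt mill, 55 mm across, 140 mm high, right of the rack; leave it. Origin at the centre of its underside.

How it is judged:
By the outcome, as a careful person would: the job done as asked, in the order asked, and still so for the second after the job is handed in, with the robot touching nothing.
It also fails if it takes over 64 s, if anything falls off the work surface, if the arm or the gripper's body presses on something with over 40 N, if the wrist force passes 120 N, or if a joint passes its speed limit or range.

ROBOT

A 7-joint arm with a two-finger parallel gripper is mounted at the origin on a cart in front of the work surface, level with it; the furniture and walls round the work are solid. World frame = base frame: x ahead of the robot, y to its left, z up, the work surface at z = 0. Lengths are in mm, angles in rad, forces in N, time in s.
With the tool pointing down it reaches from about 350 to 775 mm from the base axis. Payload 3.1 kg.
Tool frame: the origin (TCP) lies midway between the tips of the shut fingers; the grasp point (between the pads) lies 19 mm behind it (ctrl.hold_point_z is the distance from the TCP to the grasp point, in mm); z points along the fingers, y is the direction in which the jaws open and shut (so a half turn about z gives the same grasp; the last joint's range is limited). The gripper opens to 85 mm and grips with 20 to 120 N. Pads are 22 mm wide; open, the fingers measure 114 mm over their backs; the gripper's body (76 mm by 85 mm) begins 54 mm behind the grasp point. The pads swing forward as they close: fully open they stand 13 mm farther back than shut.
Start: joints at [1.26, 0.311, 0.014, 1.512, -0.004, 1.319, -0.027], TCP at [146.099, -530.257, 231.304] pointing down, gripper open.
Joint ranges: [-2.7, 2.7], [-0.3, 1.91], [-1.27, 1.3], [0.12, 2.57], [-1.44, 4.58], [0.2, 2.03], [-3.05, 3.05]. Speed limits (rad/s): [2.79, 2.79, 3.14, 3.14, 3.14, 3.14, 3.14].

INTERFACE

Orientations are given as a unit quaternion [x, y, z, w].
In Python, from station import sensors, vision, job, ctrl gives the robot as it stands.
- The arm moves only by the tool drive_tool, never from a script. Its argument "series" is a list of rows, each a list of 3 entries, a list of its own where there are three numbers: the shift along the world's x, y, z as a fraction of full scale, then the turn about the world's z as a fraction of full scale, then the gripper's target within -1 to 1 (fully open at 1, half-way at 0, shut at -1). In form: [[[tx, ty, tz], turn, grip], ...]. A call has 1 to 10 rows; each row is the pose to reach, as a shift and turn from the pose measured when the call began; what a row does not reach only later rows make up. Full scale, the value 1, is 0.15 m for a shift and 90 degrees for a turn. A row lasts 1/8 s, in which the tool goes at most 62.5 mm and 10.7 degrees, less where a joint would pass 70% of its speed; a pose out of reach is approached as far as the arm can. A call with a number of a shift or a turn outside -1 to 1 is refused whole. A call with a gripper value outside its range is refused whole. The fingers move at their own pace and stop on an object; "squeeze" is the grip in N (left out, the last holds). Time passes only in rows, so rows that repeat a pose let the fingers close. It gives the time, the measured TCP pose, the force and the opening at its end, in the units of the state.
- sensors.get_obs(): the state, without advancing time (a new reading comes with each control period).
- vision.snapshot(name): name is "side" or "top" or "wrist"; returns the picture (384x512x3 uint8, blue, green, red); there is no depth.
- vision.camera_model(name): a dict with "camera_matrix" (3x3 intrinsics, pixels), "pose" (4x4, takes a point from camera to world coordinates). Camera axes: x right, y up, looking along -z (the intrinsics and any distortion apply to the point x, -y, -z); pixel columns grow to the right and rows downward; lengths in mm; the calibration is good to about 2 mm. A picture is of the moment at which its call begins: read the wrist's pose just before it. camera_model takes no time and is no camera call; for the wrist camera it gives the pose at the moment of the call.
- job.finish_job(): hands the job in, once; it reports no verdict.
The state is a dict: "time": time; "joint_positions": joint angles; "joint_velocities": joint speeds; "tau": joint torques, N m; "ee_pos": TCP position; "tool_rot": TCP orientation; "contact_force": force on the tool from outside, world axes, zero at the start; "moment": the same for the moment, N m; "gripper_width": finger opening in mm.
Only numpy, scipy, OpenCV 4.12 (cv2) and the standard library are available. Lean on these libraries where they do the work, as an engineer would, in place of code of your own. Each camera call takes 0.05 s, during which the arm holds its last target. There are 200 camera calls.

## Working session

There is one attempt and no reset: what is moved stays moved. The work goes in short steps, Python scripts to look and compute and a tool call to move; the robot and the scene stay as the last step left them, time stands still between calls to the robot, and variables do not carry over. Pictures are saved under pics/ and viewed, about 8 in all and at most 12, crops included, and the job is handed in when it is done.

Besides the shell and the picture viewer there is one more tool, called after "Request:" as name([rows], argument=value, ...), one row to a line, values as JSON. drive_tool: Moves the arm, as the interface text tells. Its arguments: {"type":"object","properties":{"series":{"type":"array"},"squeeze":{"type":"number"}},"required":["series"]}

```bash
mkdir -p pics; ls; python3 - <<'E'
from station import sensors, vision, ctrl
import cv2, numpy as np
for n in ("top","side"):
    im=vision.snapshot(n); cv2.imwrite(f"pics/{n}0.png",im)
    m=vision.camera_model(n); print(n,np.round(m["camera_matrix"],1).tolist(),np.round(m["pose"],3).tolist(),[k for k in m])
o=sensors.get_obs(); print({k:np.round(v,3).tolist() for k,v in o.items()})
E
```

```text
pics
top [[383.4, 0.0, 255.1], [0.0, 383.4, 187.5], [0.0, 0.0, 1.0]] [[-0.017, 0.998, -0.052, 462.246], [-1.0, -0.018, -0.003, -13.508], [-0.004, 0.052, 0.999, 1083.818], [0.0, 0.0, 0.0, 1.0]] ['camera_matrix', 'pose']
side [[396.8, 0.0, 249.5], [0.0, 396.8, 192.6], [0.0, 0.0, 1.0]] [[-0.994, 0.046, -0.103, 442.887], [-0.111, -0.57, 0.814, 793.008], [-0.021, 0.82, 0.572, 633.224], [0.0, 0.0, 0.0, 1.0]] ['camera_matrix', 'pose']
{'time': 0.1, 'joint_positions': [1.26, 0.312, 0.014, 1.513, -0.004, 1.319, -0.027], 'joint_velocities': [-0.0, 0.0, -0.001, -0.003, 0.0, -0.0, -0.001], 'tau': [0.001, -38.086, 0.147, -23.124, 0.012, 0.008, 0.0], 'ee_pos': [145.919, -529.608, 230.311], 'tool_rot': [0.991, 0.134, -0.0, -0.001], 'contact_force': [-1.146, 0.173, -0.016], 'moment': [0.005, -0.02, 0.002], 'gripper_width': 85.165}
```

View pics/top0.png

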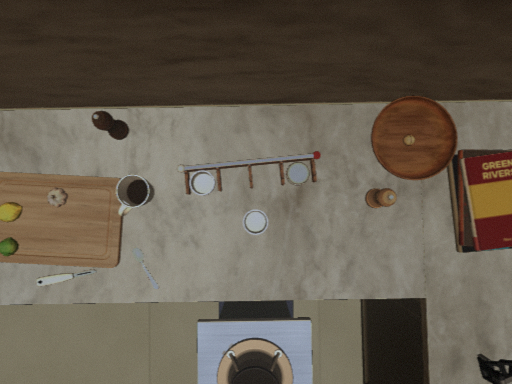

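View pics/side0.png

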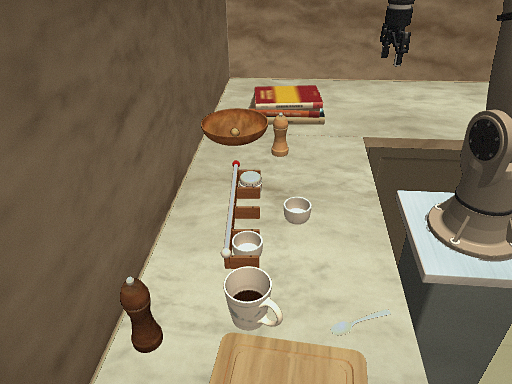

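The top view shows the rack, with the red knob at about (317,155) on the right and the white one at about (181,168). The loose ramekin is at (256,222). Counting from the red end (-y) gives rail_d, rail_c, rail_b, so the target is gap_b. Next I'll measure these precisely.

```bash
cat > h.py <<'E'
import cv2, numpy as np
from station import vision
def ray(n,px,m=None):
    m=m or vision.camera_model(n); K=m["camera_matrix"]; P=np.array(m["pose"])
    d=np.linalg.inv(K)@np.array([px[0],px[1],1.]); d=P[:3,:3]@(d*[1,-1,-1]); return P[:3,3],d/np.linalg.norm(d)
def plane(n,px,z,m=None):
    o,d=ray(n,px,m); return o+d*(z-o[2])/d[2]
def tri(pa,pb):
    A=0;b=0
    for n,p in (("top",pa),("side",pb)):
        o,d=ray(n,p); M=np.eye(3)-np.outer(d,d); A=A+M; b=b+M@o
    return np.linalg.solve(A,b)
def blobs(mask,box,amin=5):
    x0,y0,x1,y1=box; s=np.zeros_like(mask); s[y0:y1,x0:x1]=mask[y0:y1,x0:x1]
    n,l,st,c=cv2.connectedComponentsWithStats(s); return sorted([(int(st[i,4]),np.round(c[i],1).tolist(),st[i,:4].tolist()) for i in range(1,n) if st[i,4]>=amin],reverse=True)
E
python3 - <<'E'
from h import *
T=cv2.imread("pics/top0.png");S=cv2.imread("pics/side0.png")
def red(i):
    h=cv2.cvtColor(i,cv2.COLOR_BGR2HSV); return (((h[...,0]<6)|(h[...,0]>173))&(h[...,1]>150)&(h[...,2]>90)).astype(np.uint8)
def white(i,v):
    h=cv2.cvtColor(i,cv2.COLOR_BGR2HSV); return ((h[...,1]<40)&(h[...,2]>v)).astype(np.uint8)
rt=blobs(red(T),(305,145,330,165));rs=blobs(red(S),(225,150,245,175));print(rt,rs)
print("red tri",tri(rt[0][1],rs[0][1]),plane("top",rt[0][1],52))
for v in (190,205,220): print(v,blobs(white(T,v),(170,140,330,245)),blobs(white(S,v),(215,195,330,262)))
a=cv2.resize(T[140:245,165:335],None,fx=4.5,fy=4.5,interpolation=cv2.INTER_CUBIC)
cv2.imwrite("pics/topcrop.png",a)
E
```

```text
[(37, [316.3, 154.8], [314, 152, 6, 7])] [(25, [235.8, 162.3], [232, 160, 8, 6])]
red tri [ 602.20016777 -176.3134458    56.22281981] [ 601.63961435 -177.06621494   52.        ]
190 [] [(228, [228.7, 225.8], [223, 195, 12, 60]), (218, [247.1, 243.5], [232, 231, 31, 21]), (135, [297.4, 205.8], [284, 196, 28, 17]), (27, [295.3, 249.9], [291, 247, 9, 8]), (20, [310.8, 253.0], [308, 249, 7, 9]), (16, [241.5, 228.0], [234, 228, 16, 1]), (10, [255.2, 204.8], [251, 204, 9, 2]), (8, [302.1, 247.8], [301, 246, 3, 4]), (7, [267.7, 253.3], [266, 252, 4, 3]), (7, [242.0, 205.0], [239, 205, 7, 1]), (7, [222.1, 259.9], [220, 258, 4, 4]), (6, [275.5, 252.5], [274, 251, 4, 4]), (5, [278.8, 250.4], [277, 249, 4, 4]), (5, [232.4, 252.0], [232, 250, 2, 5])]
205 [] [(206, [247.3, 243.6], [232, 231, 31, 21]), (121, [297.2, 206.1], [284, 197, 28, 16]), (32, [225.8, 250.8], [223, 248, 7, 7]), (27, [295.3, 249.9], [291, 247, 9, 8]), (20, [310.8, 253.0], [308, 249, 7, 9]), (10, [241.5, 228.0], [237, 228, 10, 1]), (8, [302.1, 247.8], [301, 246, 3, 4]), (7, [267.7, 253.3], [266, 252, 4, 3]), (7, [242.0, 205.0], [239, 205, 7, 1]), (7, [222.1, 259.9], [220, 258, 4, 4]), (6, [275.5, 252.5], [274, 251, 4, 4]), (5, [278.8, 250.4], [277, 249, 4, 4]), (5, [232.8, 198.4], [232, 197, 2, 4]), (5, [232.4, 252.0], [232, 250, 2, 5]), (5, [231.2, 216.0], [231, 214, 2, 5])]
220 [] [(176, [247.6, 244.7], [232, 232, 31, 19]), (76, [294.4, 209.1], [284, 199, 22, 14]), (26, [226.0, 250.9], [223, 248, 7, 7]), (23, [306.1, 201.6], [298, 197, 14, 14]), (9, [247.0, 231.0], [243, 231, 9, 1])]
```

View pics/topcrop.png

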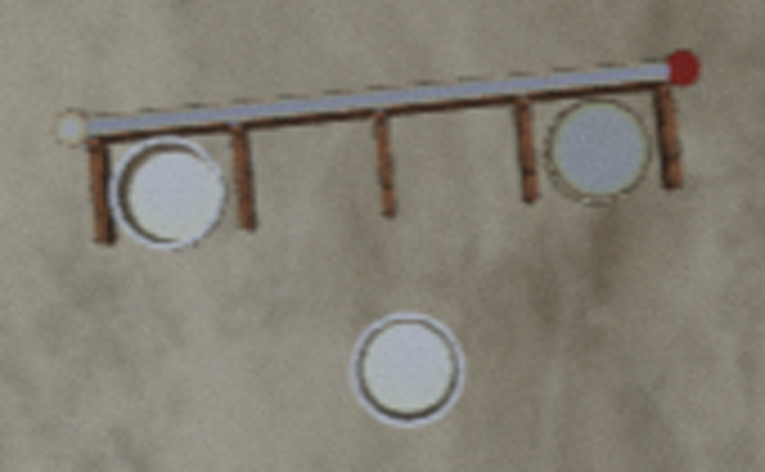

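```bash
python3 - <<'E'
from h import *
np.set_printoptions(precision=1,suppress=True)
R=plane("top",(316.3,154.8),52);W=plane("top",(180.6,167.8),52)
print("R",R,plane("side",(235.5,162.5),52),"W",W,plane("side",(226,250.9),52),np.linalg.norm(R-W))
print("ram top",plane("top",(255.3,221.8),42),"side",plane("side",(297.3,206),42))
y=(W-R)[:2];y/=np.linalg.norm(y);x=np.array([y[1],-y[0]]);mid=(R+W)[:2]/2;o=mid-32*x
print("yaw",np.arctan2(x[1],x[0]),"x",x,"y",y,"o",o)
for n,p in dict(rail_d=(32,-132),rail_c=(32,-44),rail_b=(32,44),rail_a=(32,132),mouth=(-38,44),home=(-8,44)).items(): print(n,o+p[0]*x+p[1]*y)
E
```

```text
R [ 601.6 -177.1   52. ] [ 605.2 -182.3   52. ] W [572.9 190.6  52. ] [573.7 184.1  52. ] 368.74261058067145
ram top [423.5  -8.9  42. ] side [425.4  -1.   42. ]
yaw 0.07813400172188585 x [1.  0.1] y [-0.1  1. ] o [555.3   4.2]
rail_d [ 597.6 -124.9]
rail_c [590.7 -37.1]
rail_b [583.8  50.6]
rail_a [576.9 138.3]
mouth [514.   45.1]
home [543.9  47.5]
```

Along rack y, gap_b's mouth is at about (514,45) and its home position at (544,47). The rail points are d (598,-125), c (591,-37) and b (584,51), and the ramekin is at (423.5,-8). I'm moving towards rail_d, high up and with the fingers shut.

Request:
drive_tool([
  [[0.2,0.2,0],-0.04,-1],
  [[0.4,0.4,0],-0.08,-1],
  [[0.6,0.6,0],-0.12,-1],
  [[0.8,0.75,0],-0.12,-1],
  [[1,0.9,0],-0.12,-1],
  [[1,0.9,0],-0.12,-1],
], squeeze=30)

```text
time: 0.85
ee_pos: [299.1, -391.5, 229.9]
tool_rot: [0.999, 0.044, 0.001, -0.002]
contact_force: [0.1, -0.4, 0.4]
gripper_width: 0.2
```

Request:
drive_tool([
  [[0.25,0.22,0],0,-1],
  [[0.5,0.45,0],0,-1],
  [[0.75,0.67,0],0,-1],
  [[1,0.9,0],0,-1],
  [[1,0.9,0],0,-1],
])

```text
time: 1.48
ee_pos: [451.8, -252.5, 229.5]
tool_rot: [0.999, 0.048, 0.001, -0.003]
contact_force: [-0.4, -0.2, -0.0]
gripper_width: 0.3
```

Request:
drive_tool([
  [[0.25,0.22,0],0,-1],
  [[0.5,0.45,0],0,-1],
  [[0.75,0.67,0],0,-1],
  [[1,0.85,0],0,-1],
  [[1,0.85,0],0,-1],
  [[1,0.85,0],0,-1],
])

```text
time: 2.22
ee_pos: [600.7, -127.7, 228.8]
tool_rot: [0.999, 0.047, -0.0, -0.002]
contact_force: [-0.3, -0.4, 0.9]
gripper_width: -0.0
```

Request:
drive_tool([
  [[-0.02,0.02,-0.25],-0.01,-1],
  [[-0.02,0.02,-0.5],-0.01,-1],
  [[-0.02,0.02,-0.75],-0.01,-1],
  [[-0.02,0.02,-0.9],-0.01,-1],
  [[-0.02,0.02,-1],-0.01,-1],
  [[-0.02,0.02,-1],-0.01,-1],
  [[-0.02,0.02,-1],-0.01,-1],
])

```text
time: 3.1
ee_pos: [598.5, -125.4, 80.1]
tool_rot: [0.999, 0.039, 0.001, -0.002]
contact_force: [0.3, -0.2, 1.0]
gripper_width: 0.3
```

```bash
python3 - <<'E'
from h import *
s=vision.snapshot("side");w=vision.snapshot("wrist")
a=cv2.resize(s[90:270,180:340],None,fx=2.6,fy=2.6,interpolation=cv2.INTER_CUBIC)
w=cv2.resize(w,(384,288));c=np.zeros((468,800,3),np.uint8);c[:,:416]=a[:468,:416];c[:288,416:800]=w
cv2.imwrite("pics/pre.png",c)
from station import sensors
o=sensors.get_obs();print(o["ee_pos"],o["contact_force"])
E
```

```text
[ 598.78106182 -124.97169425   80.26910549] [-0.25721476  0.71684347 -0.60721021]
```

View pics/pre.png

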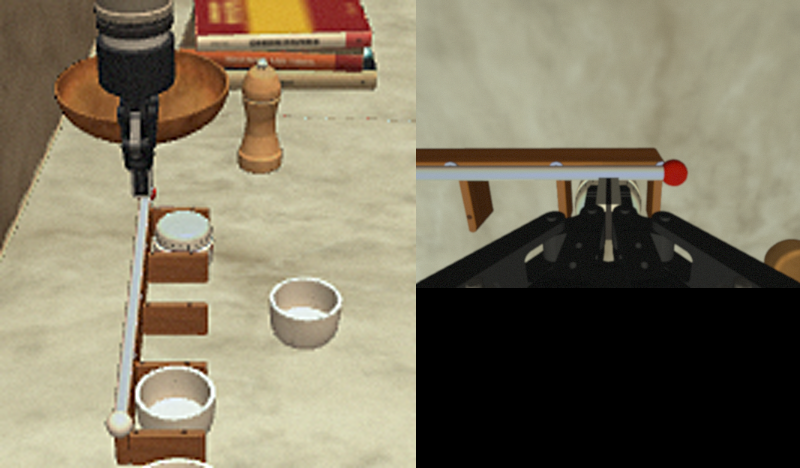

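The fingertips (side crop, about (140,190)) are right above the rail between the red knob and the second divider, so they're behind the first gap. I'll come down gently.

Request:
drive_tool([
  [[0,0,-0.05],0,-1],
  [[0,0,-0.1],0,-1],
  [[0,0,-0.11],0,-1],
  [[0,0,-0.12],0,-1],
  [[0,0,-0.13],0,-1],
  [[0,0,-0.135],0,-1],
  [[0,0,-0.14],0,-1],
  [[0,0,-0.14],0,-1],
])

```text
time: 4.2
ee_pos: [598.8, -124.9, 59.3]
tool_rot: [0.999, 0.039, 0.001, -0.002]
contact_force: [-0.6, -0.3, -0.2]
gripper_width: 0.3
```

Request:
drive_tool([
  [[0,0,-0.01],0,-1],
  [[0,0,-0.015],0,-1],
  [[0,0,-0.02],0,-1],
  [[0,0,-0.02],0,-1],
])

```text
time: 4.7
ee_pos: [599.1, -125.0, 58.0]
tool_rot: [0.999, 0.039, 0.002, -0.002]
contact_force: [-2.4, 0.5, 7.5]
gripper_width: -0.2
```

Contact at about 7.5 N on rail_d. Sliding along to rail_c.

Request:
drive_tool([
  [[-0.01,0.07,-0.008],0,-1],
  [[-0.015,0.14,-0.008],0,-1],
  [[-0.02,0.21,-0.008],0,-1],
  [[-0.025,0.28,-0.008],0,-1],
  [[-0.03,0.35,-0.008],0,-1],
  [[-0.037,0.42,-0.008],0,-1],
  [[-0.042,0.49,-0.008],0,-1],
  [[-0.05,0.56,-0.008],0,-1],
  [[-0.052,0.59,-0.008],0,-1],
  [[-0.052,0.59,-0.008],0,-1],
])

```text
time: 5.95
ee_pos: [592.4, -36.8, 58.0]
tool_rot: [0.999, 0.039, 0.003, -0.001]
contact_force: [1.1, -2.2, 5.6]
gripper_width: 0.2
```

Request:
drive_tool([
  [[-0.01,0.07,-0.008],0,-1],
  [[-0.015,0.14,-0.008],0,-1],
  [[-0.02,0.21,-0.008],0,-1],
  [[-0.025,0.28,-0.008],0,-1],
  [[-0.03,0.35,-0.008],0,-1],
  [[-0.037,0.42,-0.008],0,-1],
  [[-0.042,0.49,-0.008],0,-1],
  [[-0.046,0.54,-0.008],0,-1],
  [[-0.048,0.56,-0.008],0,-1],
  [[-0.048,0.56,-0.008],0,-1],
])

```text
time: 7.2
ee_pos: [586.4, 46.2, 58.0]
tool_rot: [0.999, 0.039, 0.004, -0.0]
contact_force: [-0.7, -4.4, 7.1]
gripper_width: 0.1
```

In contact with rail_b, which is the third. Lifting straight off.

Request:
drive_tool([
  [[0,0,0.1],0,-1],
  [[0,0,0.3],0,-1],
  [[0,0,0.5],0,-1],
  [[0,0,0.6],0,-1],
  [[-0.25,-0.1,0.6],0.1,-0.3],
  [[-0.5,-0.25,0.6],0.2,-0.3],
  [[-0.75,-0.4,0.6],0.3,-0.3],
  [[-1,-0.5,0.6],0.4,-0.3],
  [[-1,-0.7,0.6],0.5,-0.3],
  [[-1,-0.73,0.6],0.51,-0.3],
])

```text
time: 8.45
ee_pos: [435.5, -65.0, 147.7]
tool_rot: [0.906, 0.424, 0.004, -0.002]
contact_force: [0.0, 0.7, 0.5]
gripper_width: 29.4
```

```bash
python3 - <<'E'
from station import sensors
import numpy as np
from scipy.spatial.transform import Rotation as R
o=sensors.get_obs();x=R.from_quat(o["tool_rot"]).as_matrix()[:,0];print(o["ee_pos"],np.arctan2(x[1],x[0]),o["gripper_width"],np.round(o["joint_positions"],2))
E
```

```text
[435.50709047 -64.96348919 147.72253158] 0.8751035791971831 29.40195565877267 [ 0.5   0.18 -0.43  1.91  0.08  1.06 -0.66]
```

Request:
drive_tool([
  [[-0.2,0,0],0,-0.3],
  [[-0.375,0.01,0],0,-0.3],
  [[-0.375,0.01,-0.25],0,-0.3],
  [[-0.375,0.01,-0.5],0,-0.3],
  [[-0.375,0.01,-0.7],0,-0.3],
  [[-0.375,0.01,-0.85],0,-0.3],
  [[-0.375,0.01,-0.89],0,-0.3],
  [[-0.375,0.01,-0.89],0,-0.3],
])

```text
time: 9.45
ee_pos: [379.6, -62.7, 14.3]
tool_rot: [0.906, 0.424, 0.004, -0.002]
contact_force: [0.2, -0.2, -0.8]
gripper_width: 30.0
```

```bash
cat > look.py <<'E'
import sys
from h import *
s=vision.snapshot("side");t=vision.snapshot("top")
a=cv2.resize(s[130:270,200:350],None,fx=2.6,fy=2.6,interpolation=cv2.INTER_CUBIC)
b=cv2.resize(t[140:290,180:330],None,fx=2.6,fy=2.6,interpolation=cv2.INTER_CUBIC)
c=np.zeros((390,790,3),np.uint8);c[:364,:390]=a;c[:,400:]=b
cv2.imwrite(sys.argv[1],c)
E
python3 look.py pics/l1.png
```

```text
(no output)
```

View pics/l1.png

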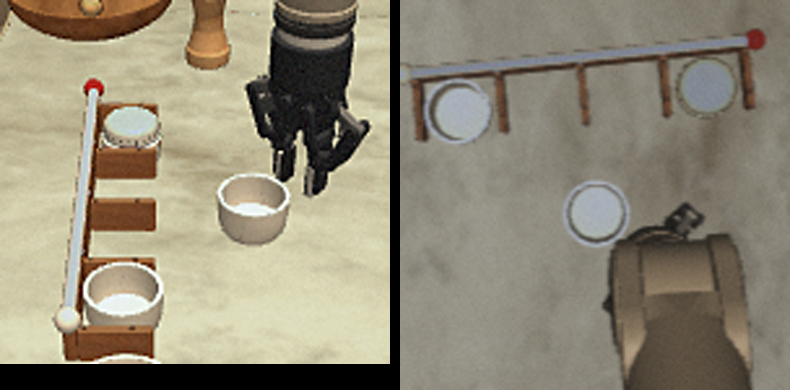

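The ramekin at (597,212) in the top crop hasn't moved, and the fingers are behind it to its lower right. Pushing the first leg diagonally.

Request:
drive_tool([
  [[0.05,0.06,0],0,-0.3],
  [[0.09,0.11,0],0,-0.3],
  [[0.13,0.16,0],0,-0.3],
  [[0.18,0.22,0],0,-0.3],
  [[0.23,0.28,0],0,-0.3],
  [[0.28,0.34,0],0,-0.3],
  [[0.32,0.4,0],0,-0.3],
  [[0.36,0.44,0],0,-0.3],
  [[0.385,0.47,0],0,-0.3],
  [[0.385,0.47,0],0,-0.3],
])

```text
time: 10.8
ee_pos: [438.6, 8.0, 15.0]
tool_rot: [0.906, 0.424, 0.005, -0.001]
contact_force: [-0.5, 1.0, 0.2]
gripper_width: 30.0
```

Request:
drive_tool([
  [[-0.07,-0.085,0],0,-0.3],
  [[-0.14,-0.17,0],0,-0.3],
  [[-0.2,-0.23,0.2],-0.1,-0.3],
  [[-0.25,-0.2,0.5],-0.2,-0.3],
  [[-0.3,-0.1,0.6],-0.3,-0.3],
  [[-0.35,0.05,0.6],-0.4,-0.3],
  [[-0.38,0.15,0.6],-0.51,-0.3],
  [[-0.38,0.17,0.6],-0.51,-0.3],
])

```text
time: 11.8
ee_pos: [380.5, 33.1, 104.9]
tool_rot: [0.999, 0.039, 0.005, 0.001]
contact_force: [-0.7, -0.1, 0.4]
gripper_width: 29.9
```

```bash
python3 look.py pics/l2.png
```

```text
(no output)
```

View pics/l2.png

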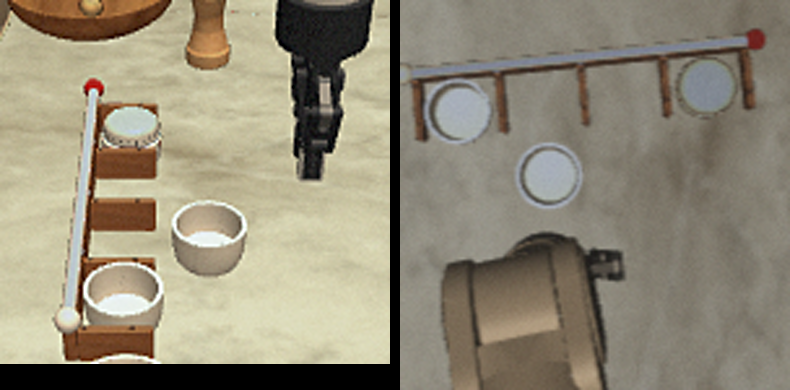

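The ramekin is now at (549,175) in the top crop, in front of gap_b, which lies between the dividers at (502,130) and (585,122). Computing the remaining offset.

```bash
python3 - <<'E'
from h import *
f=lambda x,y:(180+(x-400+.5)/2.6-.5,140+(y+.5)/2.6-.5)
o=np.array([555.3,4.2]);X=np.array([.997,.078]);Y=np.array([-.078,.997])
p=plane("top",f(549,175),42);print("ram",p)
for n,q,z in (("ram",(549,175),42),("d_left",(503.5,129),36),("d_right",(586,122),36)):
    r=plane("top",f(*q),z)[:2]-o;print(n,(r@X).round(1),(r@Y).round(1))
E
```

```text
ram [464.35938264  40.09214244  42.        ]
ram -87.9 42.9
d_left -35.1 86.4
d_right -36.1 -0.8
```

Aligned with the gap centre to under 1 mm. Descending and pushing straight along rack x.

Request:
drive_tool([
  [[0,0,-0.2],0,-0.3],
  [[0,0,-0.4],0,-0.3],
  [[0,0,-0.55],0,-0.3],
  [[0,0,-0.6],0,-0.3],
  [[0.05,0.007,-0.6],0,-0.3],
  [[0.12,0.012,-0.6],0,-0.3],
  [[0.19,0.018,-0.6],0,-0.3],
  [[0.23,0.021,-0.6],0,-0.3],
  [[0.23,0.021,-0.6],0,-0.3],
])

```text
time: 13.02
ee_pos: [416.6, 35.8, 15.1]
tool_rot: [0.999, 0.038, 0.005, 0.001]
contact_force: [-0.6, 1.0, -0.3]
gripper_width: 29.5
```

Request:
drive_tool([
  [[0.05,0.004,0],0,-0.3],
  [[0.1,0.008,0],0,-0.3],
  [[0.15,0.012,0],0,-0.3],
  [[0.2,0.016,0],0,-0.3],
  [[0.25,0.02,0],0,-0.3],
  [[0.3,0.024,0],0,-0.3],
  [[0.33,0.026,0],0,-0.3],
  [[0.33,0.026,0],0,-0.3],
])

```text
time: 14.02
ee_pos: [466.8, 39.9, 15.2]
tool_rot: [0.999, 0.038, 0.006, 0.001]
contact_force: [-0.1, 0.2, -0.3]
gripper_width: 29.5
```

```bash
python3 look.py pics/l3.png
```

```text
(no output)
```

View pics/l3.png

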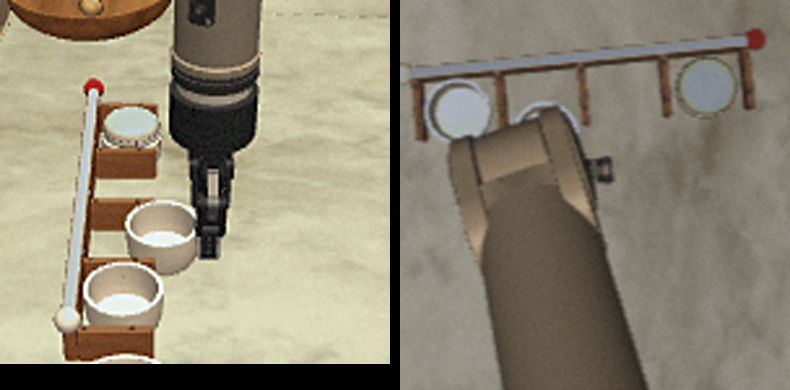

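The ramekin is entering the mouth of gap_b, centred between its dividers. Pushing on slowly.

Request:
drive_tool([
  [[0.04,0.003,0],0,-0.3],
  [[0.08,0.006,0],0,-0.3],
  [[0.12,0.009,0],0,-0.3],
  [[0.16,0.012,0],0,-0.3],
  [[0.19,0.015,0],0,-0.3],
  [[0.21,0.016,0],0,-0.3],
  [[0.225,0.018,0],0,-0.3],
  [[0.235,0.018,0],0,-0.3],
  [[0.235,0.018,0],0,-0.3],
])

```text
time: 15.25
ee_pos: [501.6, 42.5, 15.2]
tool_rot: [0.999, 0.038, 0.006, 0.001]
contact_force: [-0.3, -0.3, -0.1]
gripper_width: 29.6
```

Request:
drive_tool([
  [[0.01,0.001,0],0,-0.3],
  [[0.015,0.001,0],0,-0.3],
  [[0.015,0.001,0],0,-0.3],
])

```text
time: 15.62
ee_pos: [503.9, 42.7, 15.2]
tool_rot: [0.999, 0.038, 0.006, 0.001]
contact_force: [-0.6, -0.4, -0.6]
gripper_width: 29.8
```

Request:
drive_tool([
  [[0.01,0.001,0],0,-0.3],
  [[0.015,0.001,0],0,-0.3],
  [[0.015,0.001,0],0,-0.3],
])

```text
time: 16.0
ee_pos: [504.4, 42.7, 14.9]
tool_rot: [0.999, 0.038, 0.004, 0.001]
contact_force: [-5.0, -0.9, 3.3]
gripper_width: 29.7
```

Request:
drive_tool([
  [[0.006,0,0],0,-0.3],
  [[0.01,0.001,0],0,-0.3],
  [[0.01,0.001,0],0,-0.3],
])

```text
time: 16.38
ee_pos: [504.4, 42.8, 14.7]
tool_rot: [0.999, 0.038, 0.002, 0.001]
contact_force: [-5.9, 0.0, 4.4]
gripper_width: 29.6
```

It has hit a stop, about 6 N at the expected home distance. Backing off and checking.

Request:
drive_tool([
  [[-0.05,-0.004,0],0,-0.3],
  [[-0.15,-0.012,0],0,-0.3],
  [[-0.3,-0.024,0],0,-0.3],
  [[-0.5,-0.04,0.2],0,-0.3],
  [[-0.7,-0.2,0.5],0,-0.3],
  [[-0.8,-0.5,0.8],0,-0.3],
  [[-0.8,-0.8,1],0,-0.3],
  [[-0.8,-1,1],0,-0.3],
  [[-0.8,-1,1],0,-0.3],
])

```text
time: 17.5
ee_pos: [385.5, -110.4, 165.7]
tool_rot: [0.999, 0.036, 0.004, 0.002]
contact_force: [0.6, 1.5, -0.2]
gripper_width: 29.7
```

Request:
drive_tool([
  [[0,-0.3,0],0,-0.3],
  [[0,-0.6,0],0,-0.3],
  [[0,-0.9,0],0,-0.3],
  [[0,-0.9,0],0,-0.3],
])

```text
time: 18.0
ee_pos: [385.6, -248.6, 165.4]
tool_rot: [0.999, 0.033, 0.005, 0.003]
contact_force: [0.7, 0.1, -0.4]
gripper_width: 30.0
```

```bash
python3 look.py pics/l4.png; python3 -c "
from station import sensors;o=sensors.get_obs();print(o['time'],o['ee_pos'],o['contact_force'])"
```

```text
18.1 [ 386.13952343 -244.3129973   165.32273278] [ 0.1438352  -0.41513608 -0.52601529]
```

View pics/l4.png

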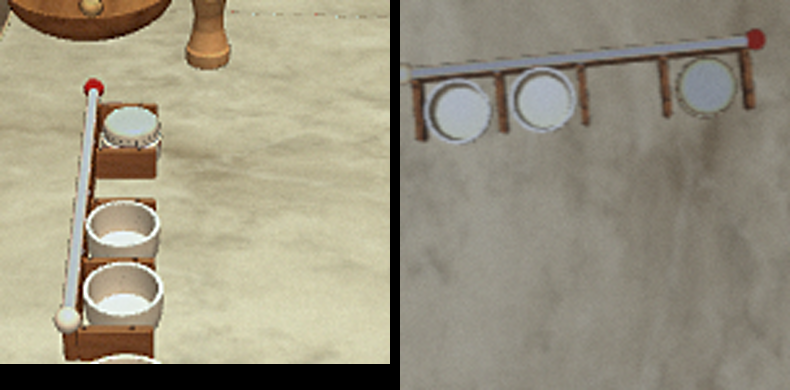

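The ramekin at (544,99) in the top crop is seated in gap_b, at about x = -8 mm in the rack frame. The other things stand where they were.

```bash
python3 - <<'E'
from h import *
f=lambda x,y:(180+(x-400+.5)/2.6-.5,140+(y+.5)/2.6-.5)
r=plane("top",f(544,99.5),42)[:2]-[555.3,4.2];print(r@[.997,.078],r@[-.078,.997])
from station import job; print(job.finish_job())
E
```

```text
-8.666152743178447 40.759472232534016
the job is handed in; nothing more can be done
None
```

I counted the gaps from the red knob and pushed the loose ramekin into the third one, and the job is handed in. No verdict was reported.

**Counting:** The red knob was at the robot's right-hand end, so the count ran rail_d, rail_c, rail_b. I slid the closed fingertips along the rail with about 6–7 N of contact at each of the three. I lifted straight off in the middle of rail_b and did not go near rail_a.

**Pushing:** I pushed the ramekin along the worktop in two legs, a diagonal one to line it up and a straight one into gap_b. It stopped against the back board at about 6 N.

**Last checks:**
- **Position:** the top camera puts the ramekin at x = -8.7 mm in the rack's frame, against -8 mm for fully home. It sits about 2–3 mm off the gap's centre line, clear of both dividers.
- **Other things:** in the last camera crops, the other ramekin, the timer and the salt mill looked unmoved. The mug was almost entirely out of the frame, so I did not check it at the end. The arm never worked near it.
- **Arm and time:** the arm was clear of everything at hand-in, at about 18 s.
- **Disagreement:** the side camera differed from the top one by up to 8 mm in y, so I relied on the top view. The contacts happened where the top view predicted.

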